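# Hang a block on the drying cabinet's gravity rail and shut the drop door

### The arm

A 7-joint arm with a two-finger parallel gripper is mounted at the origin on a cart in front of the work surface, level with it; the furniture and walls round the work are solid. World frame = base frame: x ahead of the robot, y to its left, z up, the work surface at z = 0. Lengths are in m, angles in rad, forces in N, time in s.
With the tool pointing down it reaches from about 0.4 to 0.85 m from the base axis. Payload 10.4 kg.
Tool frame: the origin (TCP) lies between the finger pads; the fingertips stand 14 mm ahead of it and the grasp point (between the pads) lies 5 mm behind it; z points along the fingers, y is the direction in which the jaws open and shut (so a half turn about z gives the same grasp; the last joint's range is limited). The gripper opens to 87 mm and grips with 3 to 60 N. Pads are 19 mm wide; open, the fingers measure 117 mm over their backs; the gripper's body (75 mm by 190 mm) begins 51 mm behind the grasp point.
Start: joints at [1.206, 0.332, -0.065, 1.46, 0.022, 1.35, -0.088], TCP at [0.21, -0.589, 0.237] pointing down, gripper open.
Joint ranges: [-2.6, 2.6], [-0.5, 2.12], [-1.47, 1.34], [0.16, 2.42], [-1.27, 4.41], [0.06, 2.06], [-2.6, 2.6]. Speed limits (rad/s): [2.22, 2.22, 2.79, 2.79, 3.14, 3.14, 3.14].

### API

Orientations are given as a unit quaternion [x, y, z, w].
In Python, from bench import readout, camera, calibration, order gives the robot as it stands.
- The arm moves only by the tool apply_moves, never from a script. Its argument "deltas" is a list of rows, each an object with "translation": the shift along the world's x, y, z in m, a list of three; "turn": the turn, a rotation vector about the world's x, y, z in rad, a list of three; "hand": the finger opening in m, from 0 to 0.087. A call has 1 to 5 rows; each row shifts and turns the pose as measured when the row begins; what a row does not reach is not made up. A row lasts 1/10 s, in which the tool goes at most 50 mm and 8.59 degrees, less where a joint would pass 70% of its speed; a pose out of reach is approached as far as the arm can. A call with a gripper value outside its range is refused whole. The fingers move at their own pace and stop on an object; "newtons" is the grip in N (left out, the last holds). Time passes only in rows, so rows that do not move let the fingers close. It gives the time, the measured TCP pose, the force and the opening at its end, in the units of the state.
- readout.read_state(): the state, without advancing time (a new reading comes with each control period).
- camera(name): name is "scene" or "top"; returns the picture (384x512x3 uint8, red, green, blue); there is no depth.
- calibration(name): a dict with "fx", "fy", "cx", "cy" (pixels), "extrinsics" (4x4, takes a point from world to camera coordinates). Camera axes: x right, y down, z forward; pixel columns grow to the right and rows downward; lengths in m; the calibration is good to about 2 mm. A picture is of the moment at which its call begins. calibration takes no time and is no camera call.
- order.close_job(): hands the job in, once; it reports no verdict.
The state is a dict: "time": time; "joint_positions": joint angles; "joint_vel": joint speeds; "joint_torque": joint torques, N m; "ee_pos": TCP position; "eef_rot": TCP orientation; "ft_force": force on the tool from outside, world axes, zero at the start; "torque": the same for the moment, N m; "width": finger opening in m.
Only numpy, scipy, OpenCV 4.12 (cv2) and the standard library are available. Lean on these libraries where they do the work, as an engineer would, in place of code of your own. Each camera call takes 0.05 s, during which the arm holds its last target. There are 200 camera calls.

### The job

Load the freshly degreased steel block, which stands on the bench bolted to its glide hanger, into the drying cabinet: pull the cabinet's drop door down, set the vee of the hanger's white saddle on the sloping bar in the doorway and let go there, so that it slides by itself along the bar to the stop behind the window. Once it hangs still against the stop, push the door back up until it is fully shut. Do not drop or topple the block, and leave the green-lidded tin, the tape roll and the red welding magnet where they are.

Things in the scene. Friction and masses are not known exactly. Their poses are not given: they have to be found in the camera images.
- cabinet: Fixed grey drying cabinet, 432 (y) x 178 (x) x 264 mm. Origin on the bench under the middle of the door's hinge line; x into the cabinet, y left along its front, z up. The front slopes from the hinge (x 0, z 49) to the roof edge (x 70, z 248 mm). Doorway: y -120 to 130, its sill 41 mm high; right of it a fixed front with a clear window. The vent stub on the roof's right adds 35 mm.
- door (a joint): Drop door in the left of the front, 240 x 216 x 5 mm, hinged at its bottom edge, 0.45 kg, no latch. 0 rad = shut, leaning back 18 deg; grows as it swings down towards the robot to its limit 1.08, where it slopes 46 deg. Past its balance point at about 0.3 rad its weight carries it slowly down, below that shut; the hinge is damped (0.2 N m s/rad).
- door_handle (a point): Middle of the door's T-pull: a black round bar 46 mm long (along cabinet y), 17 mm in diameter, on one 10 mm stalk at its middle, 30 mm out from the door and 20 mm beyond its free edge. Grip it by its two ends (46 mm) or across. Axes turn with the door: y along the hinge, z up the door, x into the cabinet when shut.
- door_hinge (a point): Middle of the door's hinge line (cabinet x 0, y 0, z 49 mm); the handle moves round it on a radius of 242 mm. Axes turn with the door.
- rail: Fixed round steel bar, 10 mm thick, inside the cabinet along its whole length. Origin on the bar's axis in the middle of the doorway (cabinet x 68, y 0, z 120 mm): set the hanger down here. y runs left and up along the bar, which falls 6.6 deg to the right; x into the cabinet. The roof's edge is above the bar, 128 mm higher: come in from the front, tool tilted 20 to 35 deg.
- stop_point (a point): On the bar's axis 220 mm to the right of the rail's origin, behind the window: where hanger_seat stands when the saddle touches the stop, a dark rubber-faced block, 22 x 14 x 46 mm, clamped on the bar.
- hanger_grip (a point): Loose glide hanger bolted on a steel block, 45 x 75 x 112 mm in all, 0.45 to 0.65 kg, standing upright on the block. Its flat steel strap, 58 mm wide (y), 6 mm thick (x), is on the robot's side of the saddle; this point is the strap's middle 96 mm above the underside (strap top 112), where it is gripped by its two edges. Axes: x from the strap to the saddle, y along the strap's width, z up.
- hanger_seat (a point): Middle of the hanger, 60 mm above the underside, 18 mm behind (+x) and 36 mm below hanger_grip; on the bar's axis when hung, +x into the cabinet. Axes as hanger_grip. The bar enters the hanger from +x, below the saddle and above the bolt head (33 mm above the underside): go in 12 to 18 mm above the final height, then lower.
- hanger: The same hanger with its block; origin under hanger_seat at the underside. Behind the strap a white slippery plastic saddle, 50 mm long (y), 33 mm wide, 54 to 83 mm above the underside, with a 90 deg vee open below; it centres itself on the bar if within about 6 mm, tips to the bar's slope and slides off (up to about 0.3 m/s) once free.
- flux_tin: Round tin with a green lid, 58 mm across, 28 mm high; bystander. Origin at the middle of its underside.
- tape_roll: Cream roll of tape lying flat, 95 mm across, 25 mm high; bystander. Origin at the middle of its underside.
- magnet: Red three-cornered welding magnet lying flat, 60 x 90 x 21 mm; bystander. Origin at the middle of its underside.
Mind the look-alikes: they are no part of the job. There is more than one size of the hanger; the job needs the larger.

How it is judged:
On the way, in this order (a step that is already met when the one before it is completed fails the run):
1. the drop door has been pulled down (at least 0.9 rad) (value of joint door above 0.9 rad), for 0.2 s.
2. the hanger hangs with its saddle on the bar in the doorway (within 100 mm of its middle), let go (x of hanger_seat in the frame of rail between -0.005 and 0.005 m and z of hanger_seat in the frame of rail between -0.0035 and 0.0035 m and angle between hanger_seat's own z axis and vertical below 0.25 rad and contact force between each of the fingers, the arm and hanger below 0.1 N and y of hanger_seat in the frame of rail between -0.1 and 0.1 m), for 0.05 s.
3. it has slid to the stop (within 10 mm) and hangs still, untouched, with the door still open (over 0.5 rad) (value of joint door above 0.5 rad and linear speed of hanger below 0.05 m/s and distance between hanger_seat and stop_point below 0.01 m and contact force between each of the fingers, the arm and hanger below 0.1 N), for 0.2 s.
At the end, for the whole second after the job is handed in: The hanger hangs upright on the bar at rest against the stop (its seat point within 10 mm of the stop point, tilt under 0.25 rad, slower than 0.02 m/s) and the door is shut (under 0.04 rad) (distance between hanger_seat and stop_point below 0.01 m and angle between hanger_seat's own z axis and vertical below 0.25 rad and linear speed of hanger below 0.02 m/s and value of joint door below 0.04 rad); the robot touches nothing.
It fails at once if the hanger with its block is toppled (leans more than 0.9 rad) (angle between hanger_seat's own z axis and vertical above 0.9 rad).
It fails at once if the hanger falls or is thrown (faster than 1.2 m/s) (linear speed of hanger above 1.2 m/s).
It fails at once if the flux tin is moved more than 30 mm (distance of flux_tin from where it was at the start of the episode above 0.03 m).
It fails at once if the tape roll is moved more than 30 mm (distance of tape_roll from where it was at the start of the episode above 0.03 m).
It fails at once if the magnet is moved more than 30 mm (distance of magnet from where it was at the start of the episode above 0.03 m).
It also fails if it takes over 72 s, if anything falls off the work surface, if the arm or the gripper's body presses on something with over 40 N, if the wrist force passes 120 N, or if a joint passes its speed limit or range.

## Working session

There is one attempt and no reset: what is moved stays moved. The work goes in short steps, Python scripts to look and compute and a tool call to move; the robot and the scene stay as the last step left them, time stands still between calls to the robot, and variables do not carry over. Pictures are saved under pics/ and viewed, about 8 in all and at most 12, crops included, and the job is handed in when it is done.

Besides the shell and the picture viewer there is one more tool, called after ">>>" as name(argument=value, ...), one argument or row to a line, values as JSON. apply_moves: Moves the arm, as the interface text tells. Its arguments: {"type":"object","properties":{"deltas":{"type":"array","items":{"type":"object","properties":{"translation":{"type":"array","items":{"type":"number"}},"turn":{"type":"array","items":{"type":"number"}},"hand":{"type":"number"}}}},"newtons":{"type":"number"}},"required":["deltas"]}

```bash
ls; mkdir -p pics
python3 - <<'E'
from bench import readout,camera,calibration
import cv2
for n in("scene","top"):
    im=camera(n); cv2.imwrite(f"pics/{n}0.png",cv2.resize(im[:,:,::-1],(800,600),interpolation=cv2.INTER_CUBIC))
    cv2.imwrite(f"pics/{n}_raw0.png",im[:,:,::-1])
    print(n,calibration(n))
print(readout.read_state())
E
```

```text
pics
scene {'fx': 376.0369457485681, 'fy': 376.0369457485681, 'cx': 252.99970725690784, 'cy': 188.9491516201364, 'extrinsics': array([[-0.48339179, -0.87534235, -0.01039917,  0.2957533 ],
       [-0.34411589,  0.20092786, -0.91717623,  0.36487668],
       [ 0.80493268, -0.43977695, -0.3983461 ,  0.52584063],
       [ 0.        ,  0.        ,  0.        ,  1.        ]])}
top {'fx': 387.24450721791555, 'fy': 387.24450721791555, 'cx': 249.25586345514142, 'cy': 187.8474580274993, 'extrinsics': array([[-0.00732203, -0.99969015, -0.02379038,  0.0380077 ],
       [-0.9884982 ,  0.01082982, -0.15084437,  0.59052237],
       [ 0.15105528,  0.02241226, -0.98827121,  1.18587879],
       [ 0.        ,  0.        ,  0.        ,  1.        ]])}
{'time': 0.1, 'joint_positions': array([ 1.20640346,  0.33283084, -0.06471145,  1.46087103,  0.0216202 ,
        1.34990582, -0.08849277]), 'joint_vel': array([-8.23104747e-04, -1.27916289e-03, -3.82219508e-04, -2.54849455e-03,
        3.68447401e-05,  9.46361667e-04,  1.64334632e-03]), 'joint_torque': array([ 8.65162801e-04, -6.24546933e+01,  2.47921329e-02, -3.90719819e+01,
       -6.12994842e-02,  3.66886694e-02,  3.46548859e-05]), 'ee_pos': array([ 0.20936923, -0.58852971,  0.23581315]), 'eef_rot': array([ 9.85428924e-01,  1.70086449e-01, -1.49347865e-04, -6.42246276e-04]), 'ft_force': array([-0.36593566, -0.18189053,  0.28733513]), 'torque': array([ 0.06964723,  0.03857281, -0.02565542]), 'width': 0.08712391584629946}
```

View pics/scene0.png

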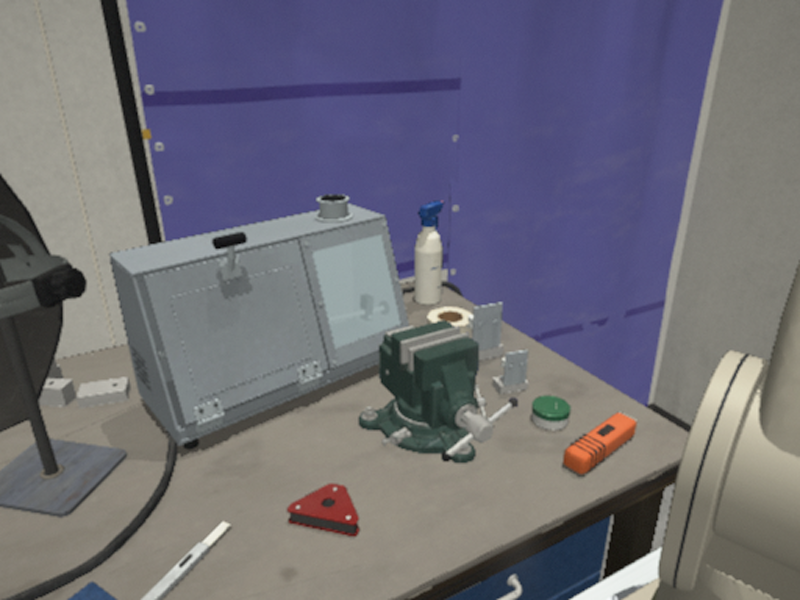

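View pics/top0.png

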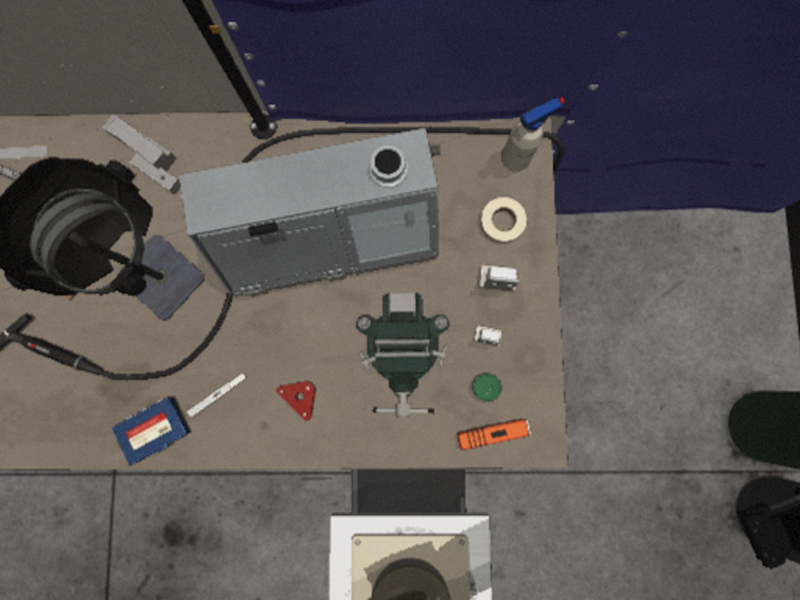

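Run:
```python
import cv2,numpy as np
t=cv2.imread("pics/top_raw0.png");s=cv2.imread("pics/scene_raw0.png")
def c(im,x,y,w,h,k):
    o=cv2.resize(im[y:y+h,x:x+w],None,fx=k,fy=k,interpolation=cv2.INTER_CUBIC)
    for i in range(0,w,10):
        cv2.line(o,(i*k,0),(i*k,8 if i%50 else 16),(0,0,255),1)
        if (x+i)%20==0: cv2.putText(o,str(x+i),(i*k,26),0,.35,(0,0,255),1)
    for i in range(0,h,10):
        cv2.line(o,(0,i*k),(8,i*k),(0,0,255),1)
        if (y+i)%20==0: cv2.putText(o,str(y+i),(10,i*k+4),0,.35,(0,0,255),1)
    return o
cv2.imwrite("pics/h.png",np.hstack([c(t,300,160,50,70,8),c(s,290,190,50,70,8)]))
cv2.imwrite("pics/cab.png",np.vstack([c(t,110,80,190,120,4)[:300*0+480][:, :760][:, :],][0:1])) 
cv2.imwrite("pics/cabs.png",c(s,70,120,200,170,4)[:600+80])
cv2.imwrite("pics/cabs.png",c(s,70,125,195,150,4))
```

```text
(no output)
```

View pics/h.png

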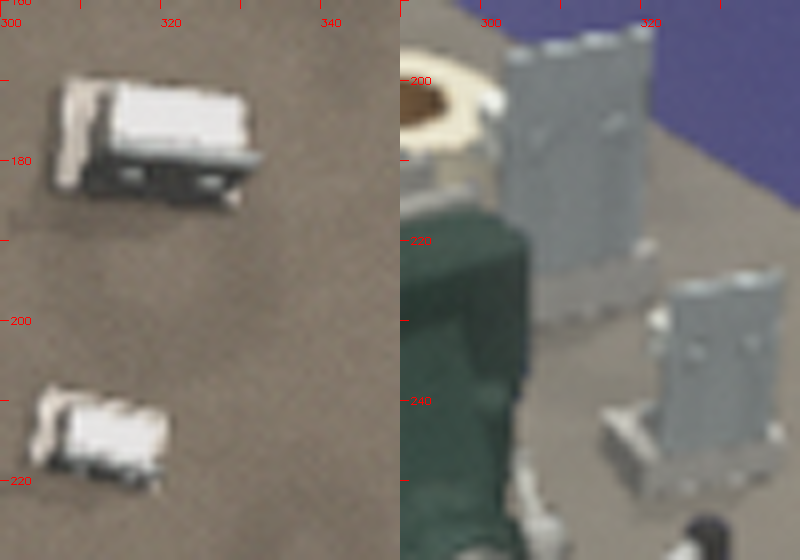

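View pics/cab.png

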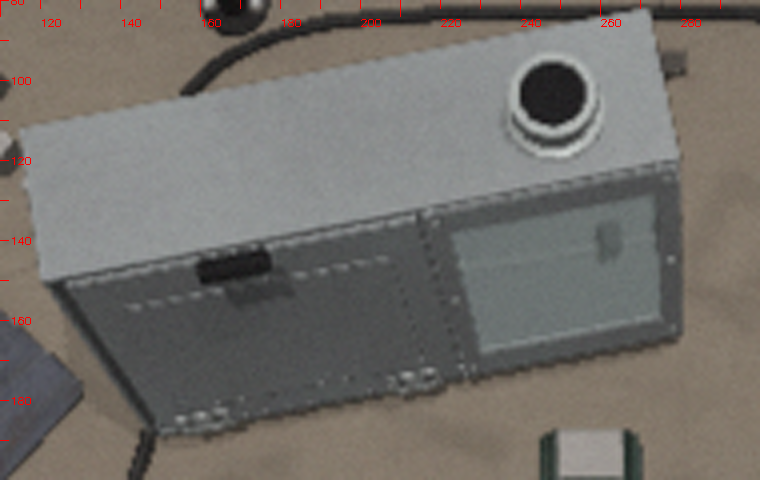

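View pics/cabs.png

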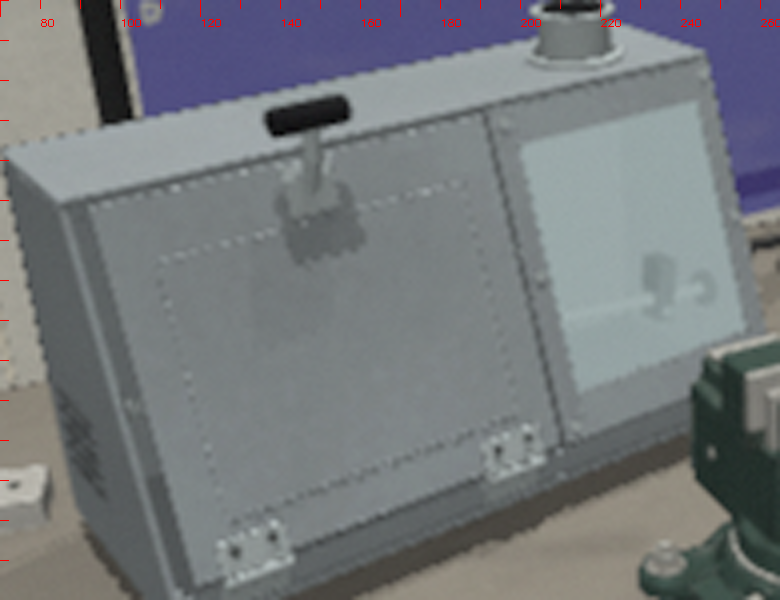

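```bash
cat > g.py <<'E'
import numpy as np,cv2
from scipy.optimize import least_squares
from bench import calibration
C={n:calibration(n) for n in("top","scene")}
def proj(n,P):
    c=C[n];E=c["extrinsics"];p=np.atleast_2d(P)@E[:3,:3].T+E[:3,3]
    return np.c_[c["fx"]*p[:,0]/p[:,2]+c["cx"],c["fy"]*p[:,1]/p[:,2]+c["cy"]]
def tri(a,b):
    r=least_squares(lambda P:np.r_[proj("top",P)[0]-a,proj("scene",P)[0]-b],[.6,0,.1])
    return r.x,np.abs(r.fun).max()
E
python3 - <<'E'
from g import *
np.set_printoptions(precision=4,suppress=True)
for n,a,b in [("FL",(121.2,150.5),(86.2,175.7)),("FR",(280,120),(245.7,138)),("BL",(115,112.5),(71.2,163)),("handle",(168.5,146.7),(147,154)),("hgL",(312.8,178.6),(303.5,195.6)),("hgR",(332.5,179.8),(321.5,193.7)),("bl",(149.2,188),(116.2,274.5)),
("stop",(262,140),(234.7,196)),("smallL",(306.5,217),(323.5,226)),("smallR",(320,220),(337,224)),("doorTR",(216.2,134.5),(191,152.5)),("doorBR",(228,173.7),(210,237))]: print(n,*tri(np.array(a),np.array(b)))
E
```

```text
FL [0.6629 0.3702 0.2606] 0.11892264764684057
FR [ 0.742  -0.0543  0.2614] 0.781431230836148
BL [0.7691 0.3908 0.2604] 0.2753962994532344
handle [0.6652 0.2378 0.2856] 0.3387282839037198
hgL [ 0.6067 -0.1587  0.1154] 0.3092004651817888
hgR [ 0.6033 -0.2188  0.1089] 0.22727233109151257
bl [0.5941 0.3536 0.0464] 0.35394140210152614
stop [ 0.7324 -0.0085  0.099 ] 0.23076792072978947
smallL [ 0.4945 -0.1413  0.0788] 0.22297676263775656
smallR [ 0.4864 -0.1805  0.0776] 0.8023653878564119
doorTR [0.7057 0.1187 0.2578] 1.155248762247652
doorBR [0.6408 0.1063 0.044 ] 1.8220665299130872
```

```bash
cat >> g.py <<'E'
from scipy.spatial.transform import Rotation as R
from bench import readout
O=np.array([.619,.229,0]);YAW=.186
def cab(x,y,z,yaw=None): 
    return O+R.from_rotvec([0,0,YAW]).apply([x,y,z])
def tool(yaw,tilt,roll=0):
    z=np.array([np.sin(tilt),0,-np.cos(tilt)]);x=np.array([np.cos(tilt),0,np.sin(tilt)])
    return R.from_rotvec([0,0,yaw])*R.from_rotvec([roll,0,0])*R.from_matrix(np.c_[x,np.cross(z,x),z])
def go(pos,rot,label=""):
    s=readout.read_state();d=np.array(pos)-s["ee_pos"];v=(rot*R.from_quat(s["eef_rot"]).inv()).as_rotvec()
    n=max(np.linalg.norm(d)/.05,np.linalg.norm(v)/.15)
    print(label,"d",d.round(4),"turn",v.round(3),"rows>=%.1f"%n)
def handle(a): # cabinet frame, door angle a
    t=.314-a; return np.array([.240*np.sin(t)-.030*np.cos(t),0,.049+.240*np.cos(t)+.030*np.sin(t)])
E
python3 - <<'E'
from g import *
H=np.array([[-.021,.029,.112],[-.021,-.029,.112],[.0165,.025,.083],[.0165,-.025,.083]])
T=np.array([(312.8,178.6),(332.5,179.8),(313.4,170.2),(330.6,172.1)]);S=np.array([(303.5,195.6),(321.5,193.7)])
def W(p): return R.from_rotvec([0,0,p[2]]).apply(H)+[p[0],p[1],p[3]]
f=lambda p:np.r_[(proj("top",W(p))-T).ravel(),(proj("scene",W(p)[:2])-S).ravel()]
r=least_squares(f,[.62,-.19,0,0]);print(r.x,r.fun.round(2))
P=cab(*handle(0));print(P,proj("top",P),proj("scene",P))
for a,b in[((403*.64,330*.64),(432*.64,330*.64))]:print("vise",tri(np.array(a),np.array(b)))
go(P+[-.03,0,.12],tool(YAW,.4),"prehandle"); print(R.from_quat(readout.read_state()["eef_rot"]).as_matrix().round(2))
E
```

```text
[ 0.62245494 -0.19042427 -0.13268007  0.00158176] [-0.29  0.3  -0.64  1.41  0.34 -1.39 -0.66 -1.38  0.58  0.75  0.88 -0.66]
[0.66380813 0.23743177 0.28653134] [[168.20936195 147.0218541 ]] [[147.57968161 153.8106177 ]]
vise (array([0.50292095, 0.00078426, 0.15351209]), np.float64(1.7618237992785453))
prehandle d [0.4244 0.826  0.1707] turn [ 0.103 -0.387 -0.154] rows>=18.9
[[ 0.94  0.34 -0.  ]
 [ 0.34 -0.94  0.  ]
 [-0.   -0.   -1.  ]]
```

>>> apply_moves(
  deltas=[
    {"translation":[0.02,0.02,0.04],"turn":[0,0,0],"hand":0.087},
    {"translation":[0.02,0.02,0.04],"turn":[0,0,0],"hand":0.087},
    {"translation":[0.03,0.03,0.025],"turn":[0,0,0],"hand":0.087},
    {"translation":[0.03,0.035,0.02],"turn":[0,0,0],"hand":0.087},
    {"translation":[0.03,0.04,0.01],"turn":[0,0,0],"hand":0.087},
  ],
)

```text
time: 0.6
ee_pos: [0.3336, -0.4431, 0.3693]
eef_rot: [0.987, 0.163, -0.003, -0.005]
ft_force: [0.5, -1.2, -0.2]
width: 0.0871
```

>>> apply_moves(
  deltas=[
    {"translation":[0.025,0.043,0.01],"turn":[0.015,-0.05,-0.02],"hand":0.087},
    {"translation":[0.025,0.043,0.01],"turn":[0.015,-0.05,-0.02],"hand":0.087},
    {"translation":[0.025,0.043,0],"turn":[0.015,-0.05,-0.02],"hand":0.087},
    {"translation":[0.025,0.043,0],"turn":[0.015,-0.05,-0.02],"hand":0.087},
    {"translation":[0.025,0.043,0],"turn":[0.015,-0.05,-0.02],"hand":0.087},
  ],
)

```text
time: 1.1
ee_pos: [0.4589, -0.2283, 0.3892]
eef_rot: [0.985, 0.114, 0.131, -0.023]
ft_force: [0.5, 0.1, 0.7]
width: 0.0869
```

Run:
```python
from g import *
P=cab(*handle(0));go(P+[-.03,0,.12],tool(YAW,.4),"prehandle");s=readout.read_state();print(s["time"],s["ee_pos"],s["joint_positions"].round(2))
```

```text
prehandle d [0.1749 0.4657 0.0173] turn [ 0.013 -0.134 -0.047] rows>=10.0
1.1 [ 0.45889956 -0.22828018  0.38922931] [ 0.85 -0.08 -0.33  1.63 -0.22  1.41 -0.8 ]
```

>>> apply_moves(
  deltas=[
    {"translation":[0.016,0.043,0.002],"turn":[0,-0.02,-0.01],"hand":0.087},
    {"translation":[0.016,0.043,0.002],"turn":[0,-0.02,-0.01],"hand":0.087},
    {"translation":[0.016,0.043,0.002],"turn":[0,-0.02,-0.01],"hand":0.087},
    {"translation":[0.016,0.043,0.002],"turn":[0,-0.02,-0.01],"hand":0.087},
    {"translation":[0.016,0.043,0.002],"turn":[0,-0.02,-0.01],"hand":0.087},
  ],
)

```text
time: 1.6
ee_pos: [0.5397, -0.0041, 0.3979]
eef_rot: [0.979, 0.088, 0.182, -0.014]
ft_force: [0.5, -0.2, -0.7]
width: 0.0868
```

>>> apply_moves(
  deltas=[
    {"translation":[0.016,0.043,0.002],"turn":[0,-0.02,0],"hand":0.087},
    {"translation":[0.016,0.043,0.002],"turn":[0,-0.01,0],"hand":0.087},
    {"translation":[0.016,0.043,0.002],"turn":[0,0,0],"hand":0.087},
    {"translation":[0.016,0.043,0],"turn":[0,0,0],"hand":0.087},
    {"translation":[0.01,0.03,0],"turn":[0,0,0],"hand":0.087},
  ],
)

```text
time: 2.1
ee_pos: [0.614, 0.2085, 0.4048]
eef_rot: [0.976, 0.088, 0.2, -0.012]
ft_force: [-0.2, -0.4, -0.3]
width: 0.0872
```

Run:
```python
from g import *
P=cab(*handle(0));go(P+[-.03,0,.10],tool(YAW,.4),"prehandle");go(P,tool(YAW,.4),"handle")
```

```text
prehandle d [ 0.0198  0.029  -0.0183] turn [0.011 0.005 0.009] rows>=0.8
handle d [ 0.0498  0.029  -0.1183] turn [0.011 0.005 0.009] rows>=2.6
```

>>> apply_moves(
  deltas=[
    {"translation":[0,0.029,0],"turn":[0.011,0.005,0.009],"hand":0.087},
    {"translation":[0.015,0.001,-0.035],"turn":[0,0,0],"hand":0.087},
    {"translation":[0.015,0,-0.035],"turn":[0,0,0],"hand":0.087},
    {"translation":[0.01,0,-0.024],"turn":[0,0,0],"hand":0.087},
    {"translation":[0,0,0],"turn":[0,0,0],"hand":0.087},
  ],
)

```text
time: 2.6
ee_pos: [0.6534, 0.2475, 0.3056]
eef_rot: [0.976, 0.096, 0.196, -0.022]
ft_force: [-0.3, -1.4, -0.2]
width: 0.087
```

Run:
```python
from g import *
from bench import camera
P=cab(*handle(0));go(P,tool(YAW,.4),"handle");print(readout.read_state()["ft_force"])
s=camera("scene")[110:200,90:210,::-1];t=camera("top")[90:190,120:250,::-1]
cv2.imwrite("pics/h1.png",np.hstack([cv2.resize(s,(400,300),interpolation=2),cv2.resize(t,(390,300),interpolation=2)]))
```

```text
handle d [ 0.0105 -0.0101 -0.0191] turn [-0.004 -0.004 -0.01 ] rows>=0.5
[-0.30914201 -1.39068365 -0.15381508]
```

View pics/h1.png

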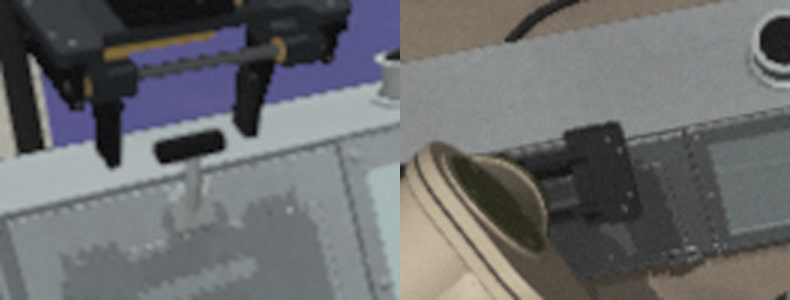

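The picture shows the open fingers straddling the black T-bar (scene crop, bar at (190,147), fingers at (110,150) and (248,120)). They still sit about 10 mm too far left and 20 mm too high, so I'll correct that and grip.

>>> apply_moves(
  deltas=[
    {"translation":[0,-0.01,0],"turn":[0,0,0],"hand":0.087},
    {"translation":[0.01,0,-0.019],"turn":[0,0,-0.01],"hand":0.087},
    {"translation":[0,0,0],"turn":[0,0,0],"hand":0.04},
    {"translation":[0,0,0],"turn":[0,0,0],"hand":0.04},
    {"translation":[0,0,0],"turn":[0,0,0],"hand":0.04},
  ],
  newtons=20,
)

```text
time: 3.2
ee_pos: [0.6643, 0.2377, 0.3011]
eef_rot: [0.975, 0.09, 0.204, -0.022]
ft_force: [0.6, 0.0, 0.1]
width: 0.0705
```

Run:
```python
from g import *
P=cab(*handle(0));go(P,tool(YAW,.4),"handle");print(readout.read_state()["ft_force"])
for a in np.arange(0,1.09,.12):print(round(a,2),cab(*handle(a)).round(4))
```

```text
handle d [-0.0005 -0.0003 -0.0146] turn [-0.007  0.012 -0.   ] rows>=0.3
[0.61082637 0.00516302 0.07436694]
0.0 [0.6638 0.2374 0.2865]
0.12 [0.6355 0.2321 0.2903]
0.24 [0.607  0.2267 0.2906]
0.36 [0.5787 0.2214 0.2874]
0.48 [0.5509 0.2162 0.2807]
0.6 [0.5242 0.2112 0.2708]
0.72 [0.4988 0.2064 0.2576]
0.84 [0.4751 0.2019 0.2415]
0.96 [0.4535 0.1979 0.2226]
1.08 [0.4342 0.1942 0.2012]
```

>>> apply_moves(
  deltas=[
    {"translation":[0,0,-0.015],"turn":[0,0,0],"hand":0.065},
    {"translation":[0,0,0],"turn":[0,0,0],"hand":0.04},
    {"translation":[0,0,0],"turn":[0,0,0],"hand":0.04},
    {"translation":[0,0,0],"turn":[0,0,0],"hand":0.04},
    {"translation":[0,0,0],"turn":[0,0,0],"hand":0.04},
  ],
)

```text
time: 3.7
ee_pos: [0.6636, 0.2391, 0.287]
eef_rot: [0.974, 0.091, 0.205, -0.022]
ft_force: [-0.3, 3.2, -0.5]
width: 0.0458
```

>>> apply_moves(
  deltas=[
    {"translation":[0,0,0],"turn":[0,0,0],"hand":0.04},
    {"translation":[0,0,0],"turn":[0,0,0],"hand":0.04},
  ],
)

```text
time: 3.9
ee_pos: [0.6635, 0.2391, 0.287]
eef_rot: [0.974, 0.091, 0.205, -0.022]
ft_force: [0.1, 0.3, -1.1]
width: 0.0458
```

Run:
```python
from g import *
P=cab(*handle(0));go(P,tool(YAW,.4),"handle");print(readout.read_state()["ft_force"])
```

```text
handle d [ 0.0003 -0.0017 -0.0004] turn [-0.008  0.014 -0.002] rows>=0.1
[ 0.10987982  0.3484007  -1.05266485]
```

>>> apply_moves(
  deltas=[
    {"translation":[-0.028,-0.0053,0.0035],"turn":[0,0,0],"hand":0.04},
    {"translation":[-0.0285,-0.0053,0.0005],"turn":[0,0,0],"hand":0.04},
    {"translation":[-0.0283,-0.0053,-0.003],"turn":[0,0,0],"hand":0.04},
    {"translation":[-0.0278,-0.0052,-0.0067],"turn":[0,0,0],"hand":0.04},
    {"translation":[-0.0267,-0.005,-0.01],"turn":[0,0,0],"hand":0.04},
  ],
)

```text
time: 4.4
ee_pos: [0.525, 0.2135, 0.2727]
eef_rot: [0.974, 0.09, 0.208, -0.025]
ft_force: [2.2, 4.9, -4.0]
width: 0.0458
```

Run:
```python
from g import *
s=readout.read_state();print(s["ee_pos"],s["ft_force"],s["width"]);q=R.from_rotvec([0,0,-YAW]).apply(s["ee_pos"]-O);print(q,np.hypot(q[0],q[2]-.049))
for a in (.55,.65,.75,.85,.95,1.02):go(cab(*handle(a)),tool(YAW,.4),a)
```

```text
[0.52496069 0.21347072 0.27266777] [ 2.18966202  4.87773123 -3.96952352] 0.04575431673782544
[-0.09528912  0.0021292   0.27266777] 0.24311990843176898
0.55 d [ 0.0102 -0.0002  0.0027] turn [-0.015  0.02  -0.001] rows>=0.2
0.65 d [-0.0116 -0.0043 -0.007 ] turn [-0.015  0.02  -0.001] rows>=0.3
0.75 d [-0.0323 -0.0082 -0.0188] turn [-0.015  0.02  -0.001] rows>=0.8
0.85 d [-0.0518 -0.0119 -0.0326] turn [-0.015  0.02  -0.001] rows>=1.2
0.95 d [-0.0698 -0.0153 -0.0484] turn [-0.015  0.02  -0.001] rows>=1.7
1.02 d [-0.0814 -0.0175 -0.0605] turn [-0.015  0.02  -0.001] rows>=2.1
```

>>> apply_moves(
  deltas=[
    {"translation":[-0.022,-0.004,-0.011],"turn":[0,0,0],"hand":0.04},
    {"translation":[-0.021,-0.004,-0.014],"turn":[0,0,0],"hand":0.04},
    {"translation":[-0.02,-0.004,-0.017],"turn":[0,0,0],"hand":0.04},
    {"translation":[-0.015,-0.003,-0.015],"turn":[0,0,0],"hand":0.04},
    {"translation":[0,0,0],"turn":[0,0,0],"hand":0.087},
  ],
)

```text
time: 4.9
ee_pos: [0.443, 0.198, 0.2157]
eef_rot: [0.973, 0.091, 0.212, -0.023]
ft_force: [0.8, -0.8, 0.2]
width: 0.0489
```

>>> apply_moves(
  deltas=[
    {"translation":[0,0,0],"turn":[0,0,0],"hand":0.087},
    {"translation":[0,0,0],"turn":[0,0,0],"hand":0.087},
    {"translation":[0,0,0],"turn":[0,0,0],"hand":0.087},
    {"translation":[-0.015,-0.002,0.04],"turn":[0,0,0],"hand":0.087},
    {"translation":[-0.015,-0.002,0.04],"turn":[0,0,0],"hand":0.087},
  ],
)

```text
time: 5.4
ee_pos: [0.4142, 0.1934, 0.2963]
eef_rot: [0.973, 0.09, 0.209, -0.024]
ft_force: [1.1, 1.3, 0.0]
width: 0.0834
```

>>> apply_moves(
  deltas=[
    {"translation":[-0.01,-0.04,0.03],"turn":[0,0,0],"hand":0.087},
    {"translation":[0,-0.048,0.01],"turn":[0,0,0],"hand":0.087},
    {"translation":[0,-0.048,0],"turn":[0,0,0],"hand":0.087},
    {"translation":[0,-0.048,0],"turn":[0,0,0],"hand":0.087},
    {"translation":[0,-0.048,0],"turn":[0,0,0],"hand":0.087},
  ],
)

```text
time: 5.9
ee_pos: [0.4131, -0.0137, 0.3456]
eef_rot: [0.971, 0.109, 0.213, -0.029]
ft_force: [0.4, -0.3, 0.7]
width: 0.0869
```

Run:
```python
from g import *
from bench import camera
s=camera("scene")[...,::-1];t=camera("top")[...,::-1];cv2.imwrite("pics/s2.png",s);cv2.imwrite("pics/t2.png",t)
print(readout.read_state()["ee_pos"],readout.read_state()["time"])
def c(im,x,y,w,h,k):
    o=cv2.resize(im[y:y+h,x:x+w],None,fx=k,fy=k,interpolation=cv2.INTER_CUBIC)
    for i in range(0,w,10): cv2.putText(o,str(x+i) if i%20==0 else "|",(i*k,10),0,.35,(0,0,255),1)
    for i in range(0,h,10): cv2.putText(o,str(y+i) if i%20==0 else "-",(0,i*k+4),0,.35,(0,0,255),1)
    return o
cv2.imwrite("pics/d2.png",np.hstack([c(s,80,130,200,150,4)[:,:],])) 
a=c(s,80,130,190,145,2);b=c(t,110,80,190,145,2)
cv2.imwrite("pics/d2.png",np.vstack([c(s,80,140,195,75,4),c(t,110,115,195,75,4)]))
```

```text
[ 0.41285838 -0.01827263  0.34496861] 6.0
```

View pics/d2.png

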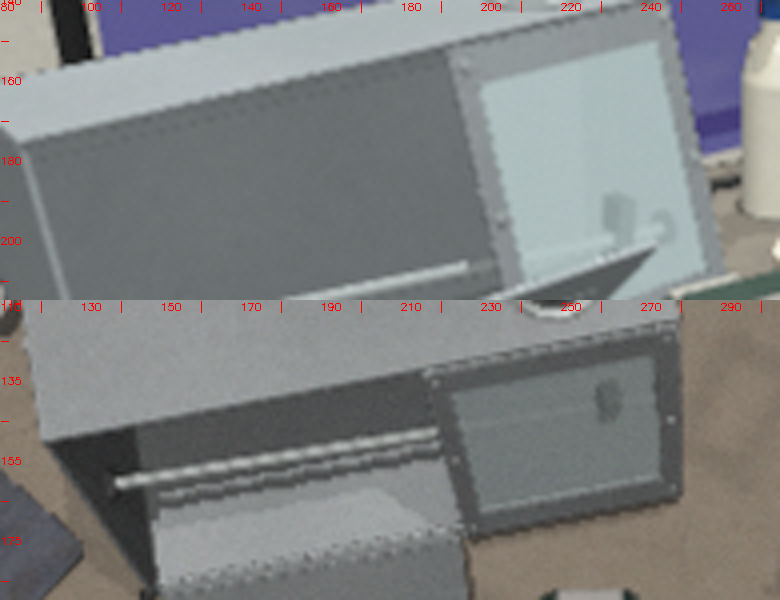

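Run:
```python
from g import *
d=np.array([0,np.cos(.1152),np.sin(.1152)])
L={"top":[(138.75,160.75),(218.75,148.5)],"scene":[(196.5,206.75),(152.5,214.5)]}
def f(p,full=False):
    o=np.array([p[0],p[1],.12+p[2]]);dd=R.from_rotvec([0,0,YAW]).apply(d);r=[]
    for n in L:
        q=proj(n,np.array([o+.15*dd,o-.15*dd]));t=(q[1]-q[0])/np.linalg.norm(q[1]-q[0])
        for a in L[n]: e=np.array(a)-q[0];r.append(t[0]*e[1]-t[1]*e[0])
    return np.array(r)
o=cab(.068,0,.12);print(o,f([o[0],o[1],0]).round(2))
# solve perpendicular offset along cab x and z
g=lambda p:f([o[0]+p[0]*np.cos(YAW),o[1]+p[0]*np.sin(YAW),p[1]])
r=least_squares(g,[0,0]);print(r.x,r.fun.round(2))
# hanger yaw: brightness-based contours
t=cv2.imread("pics/t2.png");h=t[162:195,298:345];k=8
b=cv2.resize(h,None,fx=k,fy=k,interpolation=cv2.INTER_CUBIC);m=(b.min(2)>165).astype(np.uint8)
n,lab,st,ce=cv2.connectedComponentsWithStats(m)
for i in range(1,n):
    if st[i,4]>300:
        c,_=cv2.findContours((lab==i).astype(np.uint8),0,2);rc=cv2.minAreaRect(c[0]);print((cv2.boxPoints(rc)/k+[298-.5+.5/k,162-.5+.5/k]).round(2).tolist(),rc[2])
```

```text
[0.68582712 0.2415752  0.12      ] [ 0.04  0.95 -0.09 -1.69]
[-0.00259841  0.00389763] [-0.45  0.46  0.79 -0.73]
[[304.75, 181.42], [308.58, 168.84], [312.6, 170.06], [308.77, 182.64]] 16.927513122558594
[[312.91, 177.88], [313.75, 169.66], [331.85, 171.53], [331.01, 179.74]] 5.877392768859863
```

Run:
```python
from g import *
def bp(u,z):
    return least_squares(lambda p:proj("top",[p[0],p[1],z])[0]-u,[.6,-.2]).x
a=bp((313.75,169.66),.083);b=bp((331.85,171.53),.083);c=bp((331.01,179.74),.083);d=bp((312.91,177.88),.083);print(a,b,c,d,np.linalg.norm(a-b))
v=a-b;yaw=-np.arctan2(v[0],v[1]);print("yaw",yaw)
X=np.array([np.cos(yaw),np.sin(yaw)]);seat=(a+b)/2-.0165*X;print("seat",seat,"grip",seat-.018*X)
l=bp((312.8,178.6),.112);r=bp((332.5,179.8),.112);print("strap top mid",(l+r)/2+.003*X)
go([*(seat-.018*X),.096+.12],tool(yaw,.5),"pre")
s=readout.read_state();print(s["joint_positions"].round(2))
```

```text
[ 0.63974671 -0.16801312] [ 0.63319811 -0.22344187] [ 0.60753776 -0.21986044] [ 0.61398646 -0.16460049] 0.05581424384331711
yaw -0.11759935616961631
seat [ 0.62008637 -0.19379157] grip [ 0.6022107  -0.19167966]
strap top mid [ 0.60746421 -0.18975034]
pre d [ 0.1894 -0.1734 -0.129 ] turn [-0.008 -0.069 -0.333] rows>=5.7
[ 0.12 -0.49 -0.06  2.07 -0.17  1.15 -1.27]
```

>>> apply_moves(
  deltas=[
    {"translation":[0.02,-0.035,0],"turn":[0,-0.014,-0.067],"hand":0.087},
    {"translation":[0.02,-0.035,0],"turn":[0,-0.014,-0.067],"hand":0.087},
    {"translation":[0.02,-0.035,-0.01],"turn":[0,-0.014,-0.067],"hand":0.087},
    {"translation":[0.02,-0.035,-0.015],"turn":[0,-0.014,-0.067],"hand":0.087},
    {"translation":[0.02,-0.035,-0.015],"turn":[0,-0.014,-0.067],"hand":0.087},
  ],
)

```text
time: 6.5
ee_pos: [0.5185, -0.1989, 0.3093]
eef_rot: [0.965, -0.064, 0.252, 0.014]
ft_force: [0.7, -0.1, 0.1]
width: 0.0873
```

Run:
```python
from g import *
q=tool(-.11,.5);z=q.as_matrix()[:,2];T=np.array([.606,-.191,.094]);go(T-.12*z,q,"pre");go(T,q,"final");print(z)
```

```text
pre d [ 0.0303  0.0142 -0.11  ] turn [-0.003  0.011  0.021] rows>=2.3
final d [ 0.0875  0.0079 -0.2153] turn [-0.003  0.011  0.021] rows>=4.7
[ 0.47652794 -0.05263052 -0.87758256]
```

>>> apply_moves(
  deltas=[
    {"translation":[0.01,0.005,-0.037],"turn":[-0.003,0.011,0.02],"hand":0.087},
    {"translation":[0.01,0.005,-0.037],"turn":[0,0,0],"hand":0.087},
    {"translation":[0.01,0.004,-0.036],"turn":[0,0,0],"hand":0.087},
    {"translation":[0,0,0],"turn":[0,0,0],"hand":0.087},
    {"translation":[0,0,0],"turn":[0,0,0],"hand":0.087},
  ],
)

```text
time: 7.0
ee_pos: [0.5519, -0.1909, 0.1944]
eef_rot: [0.967, -0.06, 0.246, 0.016]
ft_force: [0.5, -0.7, 0.5]
width: 0.0871
```

Run:
```python
from g import *
q=tool(-.11,.5);T=np.array([.606,-.191,.094]);go(T,q,"final")
```

```text
final d [ 5.410e-02 -1.000e-04 -1.004e-01] turn [ 0.    -0.003  0.013] rows>=2.3
```

>>> apply_moves(
  deltas=[
    {"translation":[0.018,0,-0.033],"turn":[0,0,0.013],"hand":0.087},
    {"translation":[0.018,0,-0.033],"turn":[0,0,0],"hand":0.087},
    {"translation":[0.01,0,-0.018],"turn":[0,0,0],"hand":0.087},
    {"translation":[0.005,0,-0.01],"turn":[0,0,0],"hand":0.087},
    {"translation":[0,0,0],"turn":[0,0,0],"hand":0.087},
  ],
)

```text
time: 7.5
ee_pos: [0.6104, -0.1943, 0.1106]
eef_rot: [0.966, -0.054, 0.254, 0.016]
ft_force: [0.1, -0.2, -0.1]
width: 0.0868
```

Run:
```python
from g import *
from bench import camera
q=tool(-.11,.5);T=np.array([.606,-.191,.094]);go(T,q,"final");print(readout.read_state()["ft_force"])
s=camera("scene")[160:240,260:350,::-1];t=camera("top")[150:220,280:370,::-1]
cv2.imwrite("pics/h3.png",np.hstack([cv2.resize(s,(400,356),interpolation=2),cv2.resize(t,(400,356),interpolation=2)]))
```

```text
final d [-0.0044  0.0033 -0.0166] turn [0.004 0.013 0.002] rows>=0.3
[ 0.10053408 -0.24266924 -0.05570215]
```

View pics/h3.png

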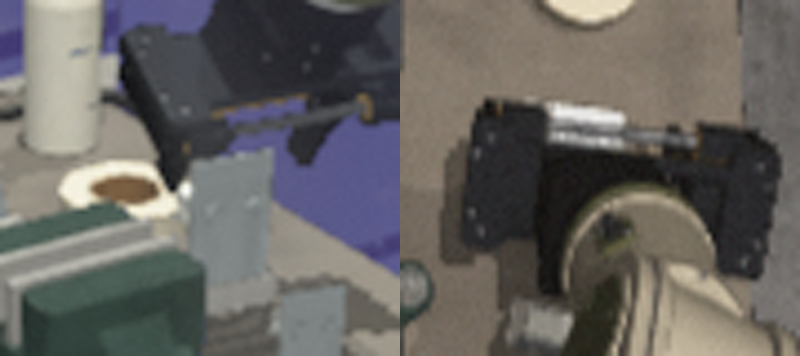

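The view shows the fingers above and outside both edges of the larger strap (scene crop (190–272,160)), with the smaller hanger clear at (310,320). I'll correct the last 17 mm and close.

>>> apply_moves(
  deltas=[
    {"translation":[-0.004,0.003,-0.016],"turn":[0,0.01,0],"hand":0.087},
    {"translation":[0,0,0],"turn":[0,0,0],"hand":0.087},
    {"translation":[0,0,0],"turn":[0,0,0],"hand":0.087},
  ],
)

```text
time: 7.9
ee_pos: [0.6067, -0.1923, 0.0985]
eef_rot: [0.966, -0.054, 0.251, 0.017]
ft_force: [0.6, 0.0, 0.6]
width: 0.0865
```

Run:
```python
from g import *
q=tool(-.11,.5);T=np.array([.606,-.191,.094]);go(T,q,"final");print(readout.read_state()["ft_force"])
```

```text
final d [-0.0007  0.0013 -0.0045] turn [0.006 0.009 0.004] rows>=0.1
[0.61114256 0.02510387 0.58687624]
```

>>> apply_moves(
  deltas=[
    {"translation":[0,0.001,-0.005],"turn":[0,0,0],"hand":0.05},
    {"translation":[0,0,0],"turn":[0,0,0],"hand":0.05},
    {"translation":[0,0,0],"turn":[0,0,0],"hand":0.05},
    {"translation":[0,0,0],"turn":[0,0,0],"hand":0.05},
    {"translation":[0,0,0],"turn":[0,0,0],"hand":0.05},
  ],
  newtons=35,
)

```text
time: 8.4
ee_pos: [0.6067, -0.1905, 0.0937]
eef_rot: [0.966, -0.054, 0.252, 0.016]
ft_force: [-0.9, 1.3, 0.8]
width: 0.0575
```

>>> apply_moves(
  deltas=[
    {"translation":[0,0,0],"turn":[0,0,0],"hand":0.05},
    {"translation":[0,0,0],"turn":[0,0,0],"hand":0.05},
    {"translation":[0,0,0.01],"turn":[0,0,0],"hand":0.05},
    {"translation":[0,0,0.01],"turn":[0,0,0],"hand":0.05},
    {"translation":[0,0,0],"turn":[0,0,0],"hand":0.05},
  ],
)

```text
time: 8.9
ee_pos: [0.6047, -0.1906, 0.1132]
eef_rot: [0.967, -0.054, 0.249, 0.016]
ft_force: [0.4, -0.4, -4.7]
width: 0.0575
```

Run:
```python
from g import *
s=readout.read_state();print(s["ee_pos"],s["ft_force"],s["torque"],s["width"]);go([.606,-.191,.094],tool(-.11,.5))
```

```text
[ 0.60465531 -0.19056485  0.11316639] [ 0.43590234 -0.39038509 -4.73749214] [ 0.18478626  1.19400596 -0.013959  ] 0.057517677565448254
 d [ 0.0013 -0.0004 -0.0192] turn [0.004 0.004 0.003] rows>=0.4
```

>>> apply_moves(
  deltas=[
    {"translation":[0,0,0.03],"turn":[0,0,0],"hand":0.05},
    {"translation":[0,0,0.045],"turn":[0,0,0],"hand":0.05},
    {"translation":[0,0,0.045],"turn":[0,0,0],"hand":0.05},
    {"translation":[0,0,0.045],"turn":[0,0,0],"hand":0.05},
    {"translation":[-0.01,0,0.045],"turn":[0,0,0],"hand":0.05},
  ],
  newtons=45,
)

```text
time: 9.4
ee_pos: [0.5873, -0.1887, 0.3199]
eef_rot: [0.969, -0.055, 0.24, 0.015]
ft_force: [1.6, 0.3, -5.0]
width: 0.0572
```

```bash
cat >> g.py <<'E'
OFF=np.array([.016,0,-.0337])
def seat(x,y,z,yaw=YAW,roll=.0,tilt=.5,label=""):
    go(cab(x,y,z)-(R.from_rotvec([0,0,yaw])*R.from_rotvec([roll,0,0])).apply(OFF),tool(yaw,tilt,roll),label)
def where():
    s=readout.read_state();r=R.from_quat(s["eef_rot"])*tool(0,.5).inv()
    p=R.from_rotvec([0,0,-YAW]).apply(s["ee_pos"]+r.apply(OFF)-O)
    print("seat cab",p.round(4),"hang rotvec",r.as_rotvec().round(3),"F",s["ft_force"].round(1),"w",s["width"],"t",s["time"],s["joint_positions"].round(2))
E
python3 - <<'E'
from g import *
where();seat(.01,.005,.32,label="above")
E
```

```text
seat cab [-0.0936 -0.4093  0.286 ] hang rotvec [-0.001  0.015 -0.113] F [ 1.6  0.3 -5. ] w 0.05719440109006009 t 9.4 [ 0.17 -0.05  0.11  1.8  -0.09  0.91 -1.37]
above d [0.0248 0.4215 0.0338] turn [ 0.003 -0.015  0.299] rows>=8.5
```

>>> apply_moves(
  deltas=[
    {"translation":[0,0.03,0.01],"turn":[0,0,0.03],"hand":0.05},
    {"translation":[0,0.04,0.008],"turn":[0,0,0.03],"hand":0.05},
    {"translation":[0,0.042,0.005],"turn":[0,0,0.03],"hand":0.05},
    {"translation":[0.002,0.042,0.003],"turn":[0,0,0.03],"hand":0.05},
    {"translation":[0.002,0.042,0.003],"turn":[0,0,0.03],"hand":0.05},
  ],
)

```text
time: 9.9
ee_pos: [0.5896, 0.0041, 0.3602]
eef_rot: [0.969, 0.013, 0.247, -0.001]
ft_force: [-0.1, 0.6, -5.1]
width: 0.0574
```

>>> apply_moves(
  deltas=[
    {"translation":[0.003,0.042,0.003],"turn":[0,-0.005,0.03],"hand":0.05},
    {"translation":[0.003,0.042,0],"turn":[0,-0.005,0.03],"hand":0.05},
    {"translation":[0.003,0.042,0],"turn":[0,-0.005,0.03],"hand":0.05},
    {"translation":[0.003,0.04,0],"turn":[0,0,0.03],"hand":0.05},
    {"translation":[0.002,0.03,0],"turn":[0,0,0.03],"hand":0.05},
  ],
)

```text
time: 10.4
ee_pos: [0.6008, 0.2097, 0.3634]
eef_rot: [0.963, 0.089, 0.253, -0.021]
ft_force: [0.9, -0.1, -4.9]
width: 0.0575
```

Run:
```python
from g import *
where();seat(.01,.005,.28,roll=.1,label="above");seat(.01,.005,.14,roll=.1,label="low")
```

```text
seat cab [-0.005  -0.0158  0.3299] hang rotvec [-0.004 -0.014  0.184] F [ 0.9 -0.1 -4.9] w 0.05753518684986546 t 10.4 [-0.14 -0.02 -0.34  1.69  0.17  0.98 -1.93]
above d [ 0.012   0.0198 -0.0499] turn [0.101 0.032 0.003] rows>=1.1
low d [ 0.012   0.0198 -0.1899] turn [0.101 0.032 0.003] rows>=3.8
```

>>> apply_moves(
  deltas=[
    {"translation":[0.012,0.02,0],"turn":[0.05,0.015,0.003],"hand":0.05},
    {"translation":[0,0,-0.04],"turn":[0.05,0.015,0],"hand":0.05},
    {"translation":[0,0,-0.04],"turn":[0,0,0],"hand":0.05},
    {"translation":[0,0,-0.04],"turn":[0,0,0],"hand":0.05},
    {"translation":[0,0,0],"turn":[0,0,0],"hand":0.05},
  ],
)

```text
time: 10.9
ee_pos: [0.6115, 0.2362, 0.2397]
eef_rot: [0.964, 0.082, 0.242, -0.074]
ft_force: [-1.4, -0.2, -6.0]
width: 0.0577
```

Run:
```python
from g import *
where();seat(.01,.005,.14,roll=.1,label="low")
```

```text
seat cab [0.0099 0.0121 0.2062] hang rotvec [0.103 0.009 0.196] F [-1.4 -0.2 -6. ] w 0.057653112390482805 t 10.9 [-0.14  0.08 -0.33  1.85  0.1   0.71 -1.93]
low d [ 0.0013 -0.0067 -0.0662] turn [-0.003  0.001 -0.01 ] rows>=1.3
```

>>> apply_moves(
  deltas=[
    {"translation":[0.001,-0.005,-0.025],"turn":[0,0,-0.01],"hand":0.05},
    {"translation":[0,0,-0.025],"turn":[0,0,0],"hand":0.05},
    {"translation":[0,0,-0.012],"turn":[0,0,0],"hand":0.05},
    {"translation":[0,0,0],"turn":[0,0,0],"hand":0.05},
  ],
)

```text
time: 11.3
ee_pos: [0.6161, 0.2309, 0.1834]
eef_rot: [0.964, 0.076, 0.245, -0.073]
ft_force: [-0.2, -0.2, -5.1]
width: 0.0573
```

Run:
```python
from g import *
from bench import camera
where();seat(.01,.005,.137,roll=.1,label="low")
s=camera("scene")[...,::-1];t=camera("top")[...,::-1];cv2.imwrite("pics/s4.png",s);cv2.imwrite("pics/t4.png",t)
P=[cab(.068,y,.12+y*.1157) for y in(-.08,0,.08)];print(proj("scene",P).round(1).tolist())
cv2.imwrite("pics/h4.png",np.hstack([cv2.resize(s[130:290,80:240],(480,480),interpolation=2),cv2.resize(t[110:210,130:230],(320,320),interpolation=2)[:,:].repeat(1,0) if 0 else cv2.resize(t[100:250,130:230],(320,480),interpolation=2)]))
```

```text
seat cab [0.0137 0.0059 0.15  ] hang rotvec [0.104 0.002 0.184] F [-0.2 -0.2 -5.1] w 0.05734784003357634 t 11.3 [-0.15  0.14 -0.32  1.91  0.16  0.58 -1.98]
low d [-0.0032 -0.0014 -0.0128] turn [-0.005  0.007  0.002] rows>=0.3
[[180.9, 210.2], [151.9, 216.4], [119.5, 223.3]]
```

View pics/h4.png

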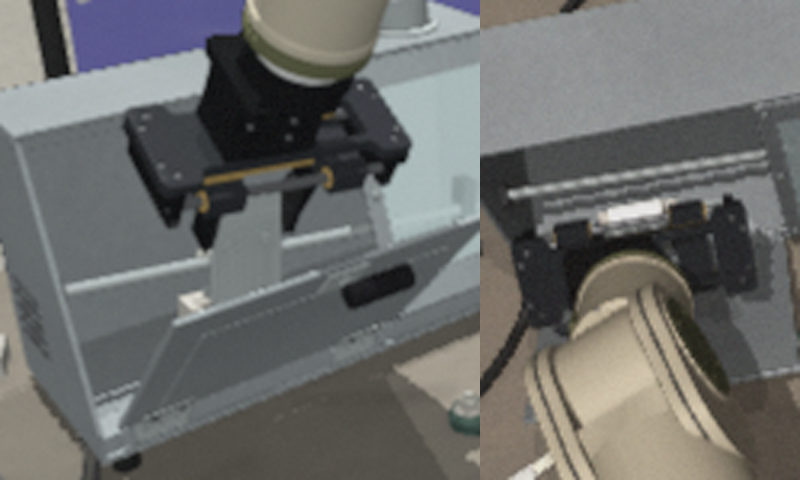

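The hanger is held upright, with its saddle in front of the bar and parallel to it in the top view: saddle at crop (632,212), bar from (510,192) to (765,155). The gripper body fits the doorway. I'll check the x-offset numerically from the saddle and bar pixels.

Run:
```python
from g import *
t=cv2.imread("pics/t4.png");k=8
def comp(x,y,w,h,thr):
    b=cv2.resize(t[y:y+h,x:x+w],None,fx=k,fy=k,interpolation=cv2.INTER_CUBIC);m=(b.min(2)>thr).astype(np.uint8)
    n,l,st,_=cv2.connectedComponentsWithStats(m);i=1+st[1:,4].argmax()
    c,_=cv2.findContours((l==i).astype(np.uint8),0,2);return cv2.boxPoints(cv2.minAreaRect(c[0]))/k+[x-.5+.5/k,y-.5+.5/k]
print("saddle",comp(160,155,35,20,170).round(1).tolist())
# bar centre row per column = brightest ridge
g=cv2.GaussianBlur(t,(0,0),.7).min(2).astype(float)
for u in(150,160,170,200,210):
    y0=int(158-(u-139)*.153);col=g[y0-5:y0+8,u];print(u,y0-5,col.astype(int).tolist(),end=" ")
    P=least_squares(lambda p:[proj("top",cab(.068,p[0],.12+.1157*p[0]))[0,0]-u],[0]).x[0];print("pred",proj("top",cab(.068,P,.12+.1157*P))[0].round(1))
r=R.from_rotvec([0,0,YAW])*R.from_rotvec([.1,0,0])
for q in([.0165,.025,.023],[.0165,-.025,.023],[-.015,.025,.023],[-.015,-.025,.023]):print(proj("top",cab(.0137,.0059,.15)+r.apply(q))[0].round(1))
```

```text
saddle [[166.5, 165.1], [186.0, 161.4], [186.9, 166.2], [167.4, 169.9]]
150 151 [76, 75, 77, 78, 78, 83, 111, 146, 140, 104, 82, 85, 101] pred [150.  158.9]
160 149 [77, 76, 76, 76, 76, 78, 90, 120, 132, 115, 92, 88, 105] pred [160.  157.2]
170 148 [75, 74, 75, 76, 75, 84, 122, 154, 140, 98, 85, 109, 120] pred [170.  155.6]
200 143 [75, 76, 76, 77, 77, 84, 114, 146, 138, 104, 97, 112, 105] pred [200.  150.6]
210 142 [76, 75, 75, 76, 78, 91, 123, 135, 118, 107, 114, 103, 85] pred [210. 149.]
[168.3 163.9]
[185.5 160.9]
[170.  174.4]
[187.4 171.4]
```

```bash
sed -i 's/^OFF=.*/OFF=np.array([.0137,0,-.0337])/' g.py
python3 - <<'E'
from g import *
where();seat(.02,.005,.136,roll=.11,label="low");seat(.0695,.005,.136,roll=.11,label="in")
E
```

```text
seat cab [0.0126 0.0064 0.1523] hang rotvec [ 0.105 -0.002  0.185] F [-0.2  0.3 -4.6] w 0.05732052843720111 t 11.4 [-0.15  0.14 -0.32  1.91  0.16  0.58 -1.98]
low d [ 0.0079 -0.0001 -0.0161] turn [0.004 0.012 0.002] rows>=0.4
in d [ 0.0566  0.009  -0.0161] turn [0.004 0.012 0.002] rows>=1.2
```

>>> apply_moves(
  deltas=[
    {"translation":[0.004,0,-0.012],"turn":[0.004,0.01,0],"hand":0.05},
    {"translation":[0,0,-0.004],"turn":[0,0,0],"hand":0.05},
    {"translation":[0,0,0],"turn":[0,0,0],"hand":0.05},
  ],
)

```text
time: 11.7
ee_pos: [0.6234, 0.2324, 0.1728]
eef_rot: [0.964, 0.075, 0.244, -0.077]
ft_force: [0.2, 0.1, -4.3]
width: 0.0573
```

Run:
```python
from g import *
where();seat(.0695,.005,.136,roll=.11,label="in")
```

```text
seat cab [0.0189 0.0062 0.1394] hang rotvec [0.111 0.003 0.184] F [ 0.2  0.1 -4.3] w 0.05725666914011182 t 11.7 [-0.14  0.17 -0.32  1.91  0.16  0.56 -1.97]
in d [ 0.0502  0.0082 -0.0033] turn [-0.002  0.007  0.002] rows>=1.0
```

>>> apply_moves(
  deltas=[
    {"translation":[0.012,0.002,-0.003],"turn":[0,0,0],"hand":0.05},
    {"translation":[0.015,0.0025,0],"turn":[0,0,0],"hand":0.05},
    {"translation":[0.012,0.002,0],"turn":[0,0,0],"hand":0.05},
    {"translation":[0.008,0.0015,0],"turn":[0,0,0],"hand":0.05},
    {"translation":[0,0,0],"turn":[0,0,0],"hand":0.05},
  ],
)

```text
time: 12.2
ee_pos: [0.6749, 0.2408, 0.1702]
eef_rot: [0.963, 0.075, 0.245, -0.077]
ft_force: [-0.4, 0.4, -4.5]
width: 0.0572
```

Run:
```python
from g import *
where();seat(.0695,.005,.136,roll=.11,label="in")
```

```text
seat cab [0.0712 0.005  0.1368] hang rotvec [0.111 0.001 0.184] F [-0.4  0.4 -4.5] w 0.057197910705363446 t 12.2 [-0.15  0.27 -0.3   1.79  0.19  0.58 -1.97]
in d [-0.0013 -0.0002 -0.0007] turn [-0.002  0.009  0.002] rows>=0.1
```

>>> apply_moves(
  deltas=[
    {"translation":[-0.001,0,-0.005],"turn":[0,0.005,0],"hand":0.05},
    {"translation":[0,0,-0.005],"turn":[0,0,0],"hand":0.05},
    {"translation":[0,0,0],"turn":[0,0,0],"hand":0.05},
  ],
)

```text
time: 12.5
ee_pos: [0.6731, 0.2408, 0.159]
eef_rot: [0.964, 0.075, 0.242, -0.077]
ft_force: [-0.9, -0.8, -4.5]
width: 0.0573
```

Run:
```python
from g import *
where()
```

```text
seat cab [0.0691 0.0053 0.1256] hang rotvec [0.112 0.008 0.184] F [-0.9 -0.8 -4.5] w 0.057264960248676104 t 12.5 [-0.15  0.29 -0.3   1.8   0.19  0.57 -1.97]
```

>>> apply_moves(
  deltas=[
    {"translation":[0,0,-0.003],"turn":[0,0,0],"hand":0.05},
    {"translation":[0,0,0],"turn":[0,0,0],"hand":0.05},
  ],
)

```text
time: 12.7
ee_pos: [0.6726, 0.2412, 0.158]
eef_rot: [0.964, 0.075, 0.243, -0.077]
ft_force: [-0.2, -0.7, -4.5]
width: 0.0576
```

>>> apply_moves(
  deltas=[
    {"translation":[0,0,-0.002],"turn":[0,0,0],"hand":0.05},
    {"translation":[0,0,0],"turn":[0,0,0],"hand":0.05},
  ],
)

```text
time: 12.9
ee_pos: [0.6723, 0.2414, 0.1576]
eef_rot: [0.964, 0.076, 0.244, -0.077]
ft_force: [-1.1, 0.1, -4.0]
width: 0.0571
```

Run:
```python
from g import *
where()
```

```text
seat cab [0.0686 0.0061 0.1242] hang rotvec [0.111 0.005 0.185] F [-1.1  0.1 -4. ] w 0.05711531809683586 t 12.9 [-0.16  0.29 -0.3   1.8   0.2   0.56 -1.98]
```

>>> apply_moves(
  deltas=[
    {"translation":[0,-0.001,-0.005],"turn":[0,0,0],"hand":0.05},
    {"translation":[0,0,-0.002],"turn":[0,0,0],"hand":0.05},
  ],
)

```text
time: 13.1
ee_pos: [0.6732, 0.2415, 0.1558]
eef_rot: [0.963, 0.076, 0.247, -0.077]
ft_force: [-15.1, -5.1, 12.2]
width: 0.0571
```

Run:
```python
from g import *
where()
```

```text
seat cab [0.0696 0.006  0.1225] hang rotvec [ 0.112 -0.002  0.186] F [-15.1  -5.1  12.2] w 0.057080773213686535 t 13.1 [-0.16  0.29 -0.3   1.81  0.2   0.55 -1.98]
```

>>> apply_moves(
  deltas=[
    {"translation":[-0.004,-0.001,0.001],"turn":[0,0,0],"hand":0.05},
    {"translation":[0,0,0],"turn":[0,0,0],"hand":0.05},
  ],
)

```text
time: 13.3
ee_pos: [0.6692, 0.2407, 0.1577]
eef_rot: [0.963, 0.076, 0.248, -0.077]
ft_force: [0.1, -0.4, -5.3]
width: 0.057
```

Run:
```python
from g import *
where()
```

```text
seat cab [0.0656 0.0059 0.1244] hang rotvec [ 0.113 -0.004  0.186] F [ 0.1 -0.4 -5.3] w 0.05702215352189385 t 13.3 [-0.16  0.28 -0.3   1.82  0.2   0.54 -1.98]
```

Off contact. I'll lower it again here.

>>> apply_moves(
  deltas=[
    {"translation":[0,0,-0.004],"turn":[0,0,0],"hand":0.05},
    {"translation":[0,0,-0.002],"turn":[0,0,0],"hand":0.05},
  ],
)

```text
time: 13.5
ee_pos: [0.6715, 0.2411, 0.1546]
eef_rot: [0.962, 0.076, 0.251, -0.078]
ft_force: [-14.7, -6.6, 19.2]
width: 0.0573
```

Run:
```python
from g import *
where()
```

```text
seat cab [0.0683 0.0059 0.1214] hang rotvec [ 0.114 -0.01   0.186] F [-14.7  -6.6  19.2] w 0.057346133793903915 t 13.5 [-0.16  0.28 -0.3   1.82  0.2   0.53 -1.98]
```

>>> apply_moves(
  deltas=[
    {"translation":[-0.005,-0.001,-0.002],"turn":[0,0.008,0],"hand":0.05},
    {"translation":[0,0,0],"turn":[0,0,0],"hand":0.05},
  ],
)

```text
time: 13.7
ee_pos: [0.6701, 0.2405, 0.156]
eef_rot: [0.962, 0.075, 0.251, -0.08]
ft_force: [0.3, 0.9, -4.9]
width: 0.0575
```

Run:
```python
from g import *
where()
```

```text
seat cab [0.0668 0.0058 0.1229] hang rotvec [ 0.118 -0.011  0.185] F [ 0.3  0.9 -4.9] w 0.0574902511945678 t 13.7 [-0.15  0.28 -0.3   1.82  0.2   0.53 -1.98]
```

>>> apply_moves(
  deltas=[
    {"translation":[-0.004,-0.001,-0.004],"turn":[0,0.008,0],"hand":0.05},
    {"translation":[-0.001,0,-0.002],"turn":[0,0,0],"hand":0.05},
  ],
)

```text
time: 13.9
ee_pos: [0.6693, 0.2403, 0.1541]
eef_rot: [0.961, 0.074, 0.252, -0.081]
ft_force: [4.9, -0.0, -0.7]
width: 0.0571
```

Run:
```python
from g import *
where()
```

```text
seat cab [0.0661 0.0057 0.121 ] hang rotvec [ 0.121 -0.014  0.184] F [ 4.9 -0.  -0.7] w 0.05710698548155177 t 13.9 [-0.15  0.27 -0.3   1.83  0.19  0.52 -1.98]
```

>>> apply_moves(
  deltas=[
    {"translation":[0.001,0,-0.004],"turn":[0,0.008,0],"hand":0.05},
    {"translation":[0,0,0],"turn":[0,0,0],"hand":0.05},
  ],
)

```text
time: 14.1
ee_pos: [0.6716, 0.241, 0.1544]
eef_rot: [0.962, 0.074, 0.251, -0.082]
ft_force: [-1.1, 0.1, -5.6]
width: 0.0573
```

Run:
```python
from g import *
from bench import camera
where()
s=camera("scene")[...,::-1];t=camera("top")[...,::-1]
cv2.imwrite("pics/h5.png",np.hstack([cv2.resize(s[150:250,100:220],(480,400),interpolation=2),cv2.resize(t[120:200,140:200],(300,400),interpolation=2)]))
```

```text
seat cab [0.0683 0.0061 0.1213] hang rotvec [ 0.123 -0.01   0.184] F [-1.1  0.1 -5.6] w 0.05725545071310416 t 14.1 [-0.15  0.28 -0.3   1.82  0.19  0.52 -1.98]
```

View pics/h5.png

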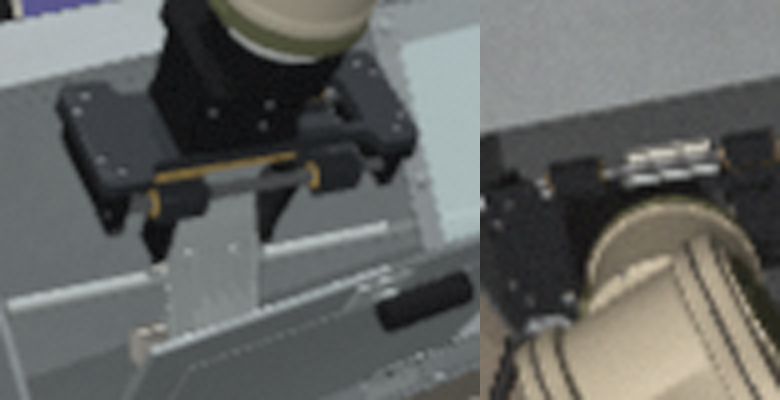

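>>> apply_moves(
  deltas=[
    {"translation":[-0.002,0,-0.004],"turn":[0,0.005,0],"hand":0.05},
    {"translation":[-0.002,0,-0.004],"turn":[0,0,0],"hand":0.05},
  ],
)

```text
time: 14.4
ee_pos: [0.6713, 0.2415, 0.1538]
eef_rot: [0.961, 0.074, 0.254, -0.083]
ft_force: [-16.4, -8.8, 28.8]
width: 0.0572
```

Run:
```python
from g import *
where()
```

```text
seat cab [0.0684 0.0066 0.1208] hang rotvec [ 0.125 -0.017  0.184] F [-16.4  -8.8  28.8] w 0.057187423384021496 t 14.4 [-0.15  0.28 -0.3   1.83  0.19  0.51 -1.98]
```

>>> apply_moves(
  deltas=[
    {"translation":[-0.001,0,0],"turn":[0,0,0],"hand":0.087},
    {"translation":[0,0,0],"turn":[0,0,0],"hand":0.087},
    {"translation":[-0.012,-0.002,0.022],"turn":[0,0,0],"hand":0.087},
    {"translation":[-0.022,-0.004,0.04],"turn":[0,0,0],"hand":0.087},
    {"translation":[-0.022,-0.004,0.04],"turn":[0,0,0],"hand":0.087},
  ],
)

```text
time: 14.9
ee_pos: [0.6107, 0.2301, 0.249]
eef_rot: [0.963, 0.073, 0.248, -0.082]
ft_force: [1.2, -1.0, 0.9]
width: 0.0849
```

>>> apply_moves(
  deltas=[
    {"translation":[-0.022,-0.004,0.04],"turn":[0,0,0],"hand":0.087},
    {"translation":[-0.02,0,0.04],"turn":[0,0,0],"hand":0.087},
    {"translation":[-0.02,0,0.04],"turn":[0,0,0],"hand":0.087},
    {"translation":[-0.02,0,0.02],"turn":[0,0,0],"hand":0.087},
    {"translation":[0,0,0],"turn":[0,0,0],"hand":0.087},
  ],
)

```text
time: 15.4
ee_pos: [0.5233, 0.2272, 0.3978]
eef_rot: [0.962, 0.075, 0.249, -0.083]
ft_force: [0.3, -0.1, 0.1]
width: 0.0869
```

Run:
```python
from g import *
from bench import camera
where()
s=camera("scene")[...,::-1];t=camera("top")[...,::-1]
print(proj("scene",cab(.068,-.2185,.0947)),proj("top",cab(.068,-.2185,.0947)))
cv2.imwrite("pics/h6.png",np.hstack([cv2.resize(s[120:250,120:270],(450,390),interpolation=2),cv2.resize(t[110:200,190:300],(350,390),interpolation=2)]))
```

```text
seat cab [-0.08    0.0201  0.3646] hang rotvec [ 0.125 -0.007  0.186] F [ 0.3 -0.1  0.1] w 0.08694968272423224 t 15.4 [-0.1  -0.2  -0.35  1.78 -0.04  1.02 -1.87]
[[224.71943281 200.82525452]] [[250.41561827 142.33063139]]
```

View pics/h6.png

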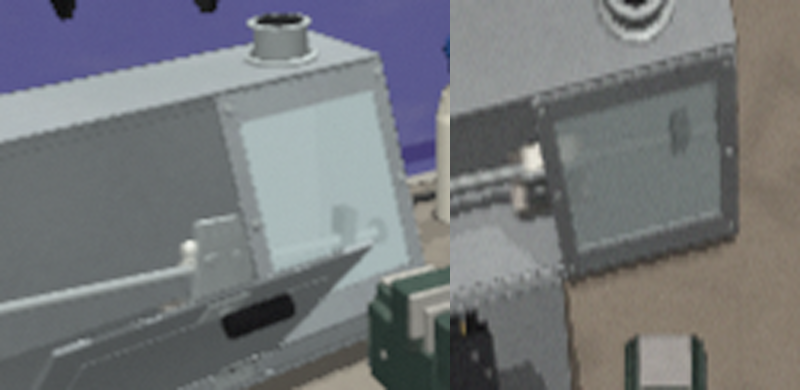

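The hanger is on the bar with the saddle hooked over it and sliding right, and its strap is entering behind the window edge (scene crop (218,250)). I'll let it run on while I move toward the handle.

```bash
cat >> g.py <<'E'
def hand(a,back=0,tilt=.4,lab=""):
    h=handle(a);q=tool(YAW,tilt);go(cab(h[0],.002,h[2])-back*q.as_matrix()[:,2],q,lab)
E
python3 - <<'E'
from g import *
hand(1.08,.1,lab="pre")
E
```

```text
pre d [-0.1288 -0.0371 -0.1006] turn [-0.141  0.09   0.008] rows>=3.4
```

>>> apply_moves(
  deltas=[
    {"translation":[-0.026,-0.007,0],"turn":[-0.028,0.018,0.002],"hand":0.087},
    {"translation":[-0.026,-0.007,-0.01],"turn":[-0.028,0.018,0.002],"hand":0.087},
    {"translation":[-0.026,-0.007,-0.03],"turn":[-0.028,0.018,0.002],"hand":0.087},
    {"translation":[-0.026,-0.007,-0.03],"turn":[-0.028,0.018,0.002],"hand":0.087},
    {"translation":[-0.025,-0.007,-0.03],"turn":[-0.028,0.018,0.002],"hand":0.087},
  ],
)

```text
time: 16.0
ee_pos: [0.3954, 0.1876, 0.2826]
eef_rot: [0.977, 0.09, 0.19, -0.017]
ft_force: [0.6, 1.4, 0.7]
width: 0.0872
```

>>> apply_moves(
  deltas=[
    {"translation":[0,0,0],"turn":[0,0,0],"hand":0.087},
    {"translation":[0,0,0],"turn":[0,0,0],"hand":0.087},
    {"translation":[0,0,0],"turn":[0,0,0],"hand":0.087},
    {"translation":[0,0,0],"turn":[0,0,0],"hand":0.087},
    {"translation":[0,0,0],"turn":[0,0,0],"hand":0.087},
  ],
)

```text
time: 16.5
ee_pos: [0.3945, 0.1858, 0.2756]
eef_rot: [0.979, 0.09, 0.185, -0.015]
ft_force: [0.0, 0.4, -0.0]
width: 0.0872
```

Run:
```python
from g import *
from bench import camera
hand(1.08,.1,lab="pre");hand(1.08,0,lab="fin")
a=camera("top");s0=camera("scene")
for i in range(3):camera("top")
b=camera("top");cv2.imwrite("pics/t7.png",b[...,::-1]);cv2.imwrite("pics/s7.png",s0[...,::-1])
d=np.abs(a.astype(int)-b).sum(2)[100:180,190:300];print("motion",d.max(),(d>30).sum())
o=cv2.imread("pics/top_raw0.png");D=np.abs(b[...,::-1].astype(int)-cv2.imread("pics/t2.png")).sum(2)
ys,xs=np.where(D[110:170,215:285]>35);print(len(xs),xs.min()+215,xs.max()+215,np.median(xs)+215)
r=R.from_rotvec([0,0,YAW])*R.from_rotvec([.1152,0,0])
for y in(.025,-.025):print(proj("top",cab(.068,-.2185,.0947)+r.apply([0,y,.023])))
m=(b[115:170,215:285].min(2));yy,xx=np.where(m>np.percentile(m,97));print(np.c_[xx+215,yy+115].min(0),np.c_[xx+215,yy+115].max(0))
cv2.imwrite("pics/h7.png",np.hstack([cv2.resize(s0[...,::-1][120:280,120:280],(400,400),interpolation=2),cv2.resize(b[...,::-1][110:190,200:280],(400,400),interpolation=2)]))
print(readout.read_state()["time"])
```

```text
pre d [0.0011 0.0032 0.0177] turn [ 0.008 -0.026  0.003] rows>=0.4
fin d [ 0.0393  0.0104 -0.0744] turn [ 0.008 -0.026  0.003] rows>=1.7
motion 33 2
114 243 262 252.0
[[243.07685775 141.47837373]]
[[259.10378055 138.85118088]]
[215 115] [278 148]
16.8
```

The hanger no longer moves. The changed pixels (columns 243–262) match the saddle predicted at the stop (243–259). Next I'll grip the handle.

>>> apply_moves(
  deltas=[
    {"translation":[0.001,0.008,0],"turn":[0.008,-0.026,0],"hand":0.087},
    {"translation":[0.013,0.001,-0.025],"turn":[0,0,0],"hand":0.087},
    {"translation":[0.013,0.001,-0.025],"turn":[0,0,0],"hand":0.087},
    {"translation":[0.009,0.001,-0.018],"turn":[0,0,0],"hand":0.087},
    {"translation":[0,0,0],"turn":[0,0,0],"hand":0.087},
  ],
)

```text
time: 17.3
ee_pos: [0.4312, 0.2003, 0.2072]
eef_rot: [0.975, 0.091, 0.203, -0.02]
ft_force: [-0.4, 0.0, 0.3]
width: 0.087
```

Run:
```python
from g import *
hand(1.08,0,lab="fin");print(readout.read_state()["ft_force"],readout.read_state()["joint_positions"])
```

```text
fin d [ 0.0027 -0.0041 -0.006 ] turn [-0.004  0.01   0.   ] rows>=0.2
[-0.40085335  0.00371423  0.33882273] [-0.10167678 -0.25322364 -0.47950157  2.17164207  0.05550007  0.81569496
 -2.00623195]
```

>>> apply_moves(
  deltas=[
    {"translation":[0.003,-0.004,-0.006],"turn":[0,0.01,0],"hand":0.075},
    {"translation":[0,0,0],"turn":[0,0,0],"hand":0.04},
    {"translation":[0,0,0],"turn":[0,0,0],"hand":0.04},
    {"translation":[0,0,0],"turn":[0,0,0],"hand":0.04},
    {"translation":[0,0,0],"turn":[0,0,0],"hand":0.04},
  ],
  newtons=20,
)

```text
time: 17.8
ee_pos: [0.4345, 0.1973, 0.2043]
eef_rot: [0.975, 0.091, 0.2, -0.021]
ft_force: [0.1, 1.1, 1.1]
width: 0.0546
```

>>> apply_moves(
  deltas=[
    {"translation":[0,0,0],"turn":[0,0,0],"hand":0.04},
    {"translation":[0,0,0],"turn":[0,0,0],"hand":0.04},
    {"translation":[0,0,0],"turn":[0,0,0],"hand":0.04},
  ],
)

```text
time: 18.1
ee_pos: [0.4347, 0.1968, 0.2048]
eef_rot: [0.975, 0.091, 0.201, -0.021]
ft_force: [1.4, 1.3, -2.0]
width: 0.046
```

Run:
```python
from g import *
for a in(1.08,.98,.88,.78,.68,.58):hand(a,0,lab=a)
```

```text
1.08 d [-0.0008 -0.0006 -0.0036] turn [-0.005  0.006 -0.   ] rows>=0.1
0.98 d [0.015  0.0023 0.0144] turn [-0.005  0.006 -0.   ] rows>=0.4
0.88 d [0.0326 0.0056 0.0307] turn [-0.005  0.006 -0.   ] rows>=0.9
0.78 d [0.0516 0.0092 0.0451] turn [-0.005  0.006 -0.   ] rows>=1.4
0.68 d [0.072  0.0131 0.0576] turn [-0.005  0.006 -0.   ] rows>=1.9
0.58 d [0.0935 0.0171 0.0679] turn [-0.005  0.006 -0.   ] rows>=2.3
```

Gripped, at 46.0 mm. I'll push the door up along the arc.

>>> apply_moves(
  deltas=[
    {"translation":[0.016,0.003,0.017],"turn":[0,0,0],"hand":0.04},
    {"translation":[0.018,0.0033,0.0165],"turn":[0,0,0],"hand":0.04},
    {"translation":[0.019,0.0036,0.0145],"turn":[0,0,0],"hand":0.04},
    {"translation":[0.0205,0.0039,0.0125],"turn":[0,0,0],"hand":0.04},
    {"translation":[0.0215,0.004,0.0105],"turn":[0,0,0],"hand":0.04},
  ],
)

```text
time: 18.6
ee_pos: [0.5267, 0.2138, 0.274]
eef_rot: [0.976, 0.091, 0.195, -0.019]
ft_force: [-1.0, 1.0, -5.3]
width: 0.0458
```

Run:
```python
from g import *
for a in(.6,.5,.4,.3,.2,.1,0):hand(a,0,lab=a)
print(readout.read_state()["ft_force"],readout.read_state()["width"])
```

```text
0.6 d [-0.0029 -0.0007 -0.0032] turn [-0.    -0.006 -0.001] rows>=0.1
0.5 d [0.0194 0.0035 0.0053] turn [-0.    -0.006 -0.001] rows>=0.4
0.4 d [0.0423 0.0078 0.0116] turn [-0.    -0.006 -0.001] rows>=0.9
0.3 d [0.0658 0.0122 0.0154] turn [-0.    -0.006 -0.001] rows>=1.4
0.2 d [0.0895 0.0167 0.0169] turn [-0.    -0.006 -0.001] rows>=1.9
0.1 d [0.1132 0.0211 0.0159] turn [-0.    -0.006 -0.001] rows>=2.3
0 d [0.1368 0.0256 0.0126] turn [-0.    -0.006 -0.001] rows>=2.8
[-0.9620735  0.9741921 -5.2547511] 0.04578916719666367
```

>>> apply_moves(
  deltas=[
    {"translation":[0.022,0.004,0.007],"turn":[0,0,0],"hand":0.04},
    {"translation":[0.023,0.0043,0.005],"turn":[0,0,0],"hand":0.04},
    {"translation":[0.0235,0.0044,0.003],"turn":[0,0,0],"hand":0.04},
    {"translation":[0.0235,0.0044,0.001],"turn":[0,0,0],"hand":0.04},
    {"translation":[0.02,0.004,-0.001],"turn":[0,0,0],"hand":0.04},
  ],
)

```text
time: 19.1
ee_pos: [0.6436, 0.2355, 0.2923]
eef_rot: [0.976, 0.09, 0.196, -0.019]
ft_force: [-0.5, -1.5, 0.1]
width: 0.0459
```

Run:
```python
from g import *
for a in(.2,.1,0):hand(a,0,lab=a)
print(readout.read_state()["ft_force"],readout.read_state()["width"])
```

```text
0.2 d [-0.0274 -0.005  -0.0015] turn [-0.001 -0.004  0.001] rows>=0.6
0.1 d [-0.0036 -0.0005 -0.0024] turn [-0.001 -0.004  0.001] rows>=0.1
0 d [ 0.0199  0.0039 -0.0058] turn [-0.001 -0.004  0.001] rows>=0.4
[-0.5355956  -1.53168704  0.14662936] 0.045932066669484406
```

Nearly shut at about 0.085 rad. I'll ease it the rest of the way and press lightly.

>>> apply_moves(
  deltas=[
    {"translation":[0.008,0.0015,-0.002],"turn":[0,0,0],"hand":0.04},
    {"translation":[0.008,0.0015,-0.002],"turn":[0,0,0],"hand":0.04},
    {"translation":[0.006,0.001,-0.002],"turn":[0,0,0],"hand":0.04},
  ],
)

```text
time: 19.4
ee_pos: [0.6691, 0.2402, 0.2882]
eef_rot: [0.976, 0.09, 0.198, -0.02]
ft_force: [-20.0, -4.9, 16.6]
width: 0.0458
```

Run:
```python
from g import *
hand(0,0);print(readout.read_state()["ft_force"],readout.read_state()["ee_pos"])
```

```text
d [-0.0057 -0.0008 -0.0016] turn [-0.003 -0.001  0.002] rows>=0.1
[-19.95458225  -4.85226228  16.63615235] [0.6690959  0.24017097 0.2881785 ]
```

>>> apply_moves(
  deltas=[
    {"translation":[-0.001,0,0],"turn":[0,0,0],"hand":0.087},
    {"translation":[0,0,0],"turn":[0,0,0],"hand":0.087},
    {"translation":[0,0,0],"turn":[0,0,0],"hand":0.087},
    {"translation":[0,0,0],"turn":[0,0,0],"hand":0.087},
    {"translation":[0,0,0],"turn":[0,0,0],"hand":0.087},
  ],
)

```text
time: 19.9
ee_pos: [0.6663, 0.2409, 0.2865]
eef_rot: [0.976, 0.09, 0.196, -0.02]
ft_force: [0.4, 1.7, 0.2]
width: 0.0777
```

>>> apply_moves(
  deltas=[
    {"translation":[-0.008,-0.001,0.02],"turn":[0,0,0],"hand":0.087},
    {"translation":[-0.016,-0.003,0.037],"turn":[0,0,0],"hand":0.087},
    {"translation":[-0.016,-0.003,0.037],"turn":[0,0,0],"hand":0.087},
    {"translation":[-0.03,-0.01,0.03],"turn":[0,0,0],"hand":0.087},
    {"translation":[-0.045,-0.02,0],"turn":[0,0,0],"hand":0.087},
  ],
)

```text
time: 20.4
ee_pos: [0.5487, 0.2037, 0.4101]
eef_rot: [0.977, 0.091, 0.193, -0.02]
ft_force: [-0.7, -0.7, 0.4]
width: 0.0867
```

>>> apply_moves(
  deltas=[
    {"translation":[-0.045,-0.02,0],"turn":[0,0,0],"hand":0.087},
    {"translation":[-0.045,-0.02,0],"turn":[0,0,0],"hand":0.087},
    {"translation":[-0.03,-0.04,0],"turn":[0,0,0],"hand":0.087},
    {"translation":[0,0,0],"turn":[0,0,0],"hand":0.087},
    {"translation":[0,0,0],"turn":[0,0,0],"hand":0.087},
  ],
)

```text
time: 20.9
ee_pos: [0.4213, 0.1218, 0.4136]
eef_rot: [0.976, 0.091, 0.198, -0.02]
ft_force: [-0.1, 0.6, -0.4]
width: 0.0868
```

Run:
```python
from g import *
from bench import camera
print(readout.read_state()["ee_pos"],readout.read_state()["ft_force"])
s=camera("scene")[...,::-1];t=camera("top")[...,::-1]
cv2.imwrite("pics/h8.png",np.hstack([cv2.resize(s[100:310,70:290],(440,420),interpolation=2),cv2.resize(t[80:200,190:290],(350,420),interpolation=2)]))
s0=cv2.imread("pics/scene_raw0.png").astype(int);print("handle diff",np.abs(s0-s).sum(2)[145:200,130:165].max())
```

```text
[0.42133883 0.12180992 0.41360056] [-0.05255252  0.59957691 -0.366225  ]
handle diff 26
```

View pics/h8.png

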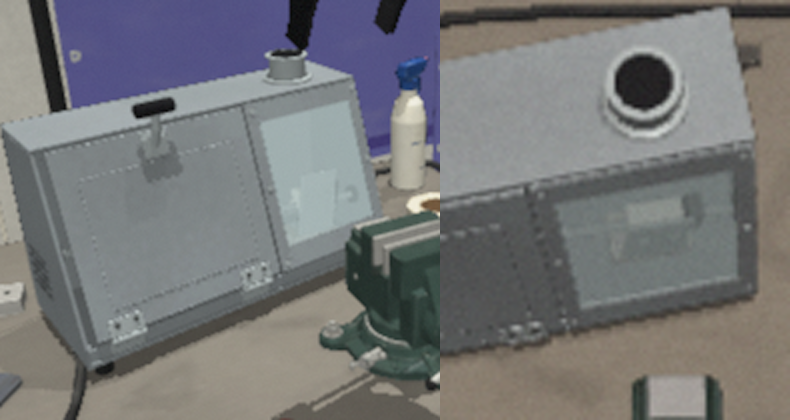

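The door is shut, and the handle pixels match the first image. The hanger hangs behind the window against the stop (top crop: saddle (655,212), stop (695,205)), and the robot is clear.

```bash
python3 -c "
from bench import order;print(order.close_job())"
```

```text
the job is handed in; nothing more can be done
None
```

I handed the job in at about 21 s of the 72 s allowed. The hand-in gives no verdict, so success rests on my own checks.

**What I did:** I gripped the T-pull by its two ends and pulled the door down. I then lifted the larger hanger by its strap edges and carried it over the vise and the open door. I lowered it onto the bar near the middle of the doorway and let go. It slid to the stop by itself. I then gripped the handle again, pushed the door up until it pressed against its frame, released it and backed away.

**Last checks:**
- **Hanger:** five pictures showed no movement. The saddle was within a few pixels of where I predicted it at the stop (columns 243–262 against 243–259). The final picture shows it hanging behind the window against the stop.
- **Door:** the handle pixels match the first, shut picture almost exactly.
- **Robot:** the tool is clear of everything, with about 0.7 N on the wrist sensor, which is noise level.
- **Bystanders:** I did not measure the tin, tape roll or magnet at the end. The tool never went near any of them.

**What disagreed:**
- The first lowering touched one side of the vee, with about 15 N sideways. I moved the hanger back a few millimetres and seated it.
- The hanger's yaw came out between -0.06 and -0.13 rad depending on which edges I used, so I took -0.11.

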